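Hold down the recessed reset of the incubator in alarm

ROBOT

A 6-joint arm with a two-finger parallel gripper is mounted at the origin on a cart in front of the work surface, level with it; the furniture and walls round the work are solid. World frame = base frame: x ahead of the robot, y to its left, z up, the work surface at z = 0. Lengths are in m, angles in rad, forces in N, time in s.
With the tool pointing down it reaches from about 0.275 to 0.975 m from the base axis. Payload 8.4 kg.
Tool frame: the origin (TCP) lies at the very end of the fingers, on their centre line; the grasp point (between the pads) lies 19 mm behind it; z points along the fingers, y is the line along which they close (so a half turn about z gives the same grasp; the last joint's range is limited). The gripper opens to 92 mm and grips with 3 to 60 N. Pads are 20 mm wide; open, the fingers measure 128 mm over their backs; the gripper's body (75 mm by 189 mm) begins 69 mm behind the grasp point.
Start: joints at [-1.207, 0.353, 1.633, -0, 1.155, -0.002], TCP at [0.224, -0.584, 0.183] pointing down, gripper open.
Joint ranges: [-2.63, 2.63], [-0.92, 2.1], [0.06, 2.66], [-1.3, 4.44], [0, 2.69], [-3.02, 3.02]. Speed limits (rad/s): [2.22, 2.22, 2.79, 3.14, 3.14, 3.14].

INTERFACE

Orientations are given as a unit quaternion [x, y, z, w].
In Python, from bench import * gives the robot as it stands. The module is installed in compiled form; this text tells all that it offers.
- The arm moves only by the tool play_rows, never from a script. Its argument "plan" is text: rows parted by semicolons, each of 7 numbers parted by spaces: the turn, a rotation vector about the tool's x, y, z in degrees, then the shift along the tool's x, y, z in cm, then the gripper's target within -1 to 1 (fully open at 1, half-way at 0, shut at -1). In form: wx wy wz x y z fingers; .... A call has 1 to 20 rows; each row is the pose to reach, as a shift and turn from the pose commanded when the call began, along the tool's axes at that moment; what a row does not reach only later rows make up. A row lasts 1/10 s, in which the tool goes at most 50 mm and 8.59 degrees, less where a joint would pass 70% of its speed; a pose out of reach is approached as far as the arm can. A call with a gripper value outside its range is refused whole. The fingers move at their own pace and stop on an object; "squeeze" is the grip in N (left out, the last holds). Time passes only in rows, so rows that repeat a pose let the fingers close. It gives the time, the measured TCP pose, the force, the opening and the grip force at its end, in the units of the state.
- sense(): the state, without advancing time (a new reading comes with each control period).
- grab_frame(name): name is "scene" or "top"; returns a dict with "image" (400x640x3 uint8, blue, green, red), "camera_matrix" (3x3 intrinsics, pixels), "D" ([k1, k2, p1, p2, k3] as OpenCV has them; the pictures are not rectified), "extrinsics" (4x4, takes a point from camera to world coordinates). Camera axes: x right, y down, z forward; pixel columns grow to the right and rows downward; lengths in m; the calibration is good to about 2 mm. A picture is of the moment at which its call begins. There is no depth.
- hand_in(): hands the job in; it is judged then, once.
The state is a dict: "clock": time; "joints": joint angles; "qd": joint speeds; "effort": joint torques, N m; "tcp_pos": TCP position; "orientation": TCP orientation; "wrist_force": force on the tool from outside, world axes, zero at the start; "moment": the same for the moment, N m; "opening": finger opening in m; "grasp_force": force on a finger pad.
Only numpy, scipy, OpenCV 4.12 (cv2) and the standard library are available. Lean on these libraries where they do the work, as an engineer would, in place of code of your own. Each camera call takes 0.05 s, during which the arm holds its last target. There are 200 camera calls.

TASK

One of the two spore-test incubators shows a red lamp: take the blue ball pen out of its stand, reach its lower end through the small round hole in that incubator's grey strip and press the recessed yellow reset button fully down. Keep holding it: finish with the pen still in the gripper, upright, holding the button down. Do not press the button of the incubator with the green lamp, and leave the red marker, the tape roll and the small glass dish where they are.

Things in the scene. Friction and masses are not known exactly. Their poses are not given: they have to be found in the camera images.
- pen_center (a point): Blue ball pen, 142 mm long, 8 mm thick along its y and 9 mm along its z, about 12 g, standing loosely upright, lower end in a blind socket (10 x 11 mm wide, 39 mm deep) of the pen stand. This point is the middle of the pen, half-way up. Its x axis runs along the pen and points down to the lower end; y and z are across it.
- pen_tip (a point): Middle of the lower end face of the blue ball pen, 71 mm from its centre; same axes as the pen's centre.
- pen_stand: Fixed black pen stand: square block 36 x 36 mm, 45 mm high, on a steel foot disc 80 mm across and 6 mm thick; origin at the centre of its underside on the worktop, z up. The pen's lower end stands 6 mm above the worktop in it.
- alarm_incubator: The incubator in alarm: desktop spore-test incubator with a red lamp (20 x 8 mm), fixed, 92 mm deep, 110 mm wide; origin under its middle, x to its back, y to its left, z up. Rear part white, 60 mm high, with a purple-capped vial up to 70 mm; the front 38 mm is a grey control strip, 50 mm high, with (left to right) the lamp, a black display and the reset hole.
- alarm_incubator_port (a point): Centre of the mouth of the reset hole of the incubator with the red lamp, level with the top of its grey strip (50 mm above the worktop): round, 18 mm across, straight down. Axes as the incubator's. The yellow button (16 mm across) lies in it, its top 22 mm below the mouth, and sinks 6 mm more when fully pressed.
- ready_incubator: The other incubator, to be left alone: desktop spore-test incubator with a green lamp (20 x 8 mm), fixed, 92 mm deep, 110 mm wide; origin under its middle, x to its back, y to its left, z up. Rear part white, 60 mm high, with a purple-capped vial up to 70 mm; the front 38 mm is a grey control strip, 50 mm high, with (left to right) the lamp, a black display and the reset hole.
- ready_incubator_port (a point): Centre of the mouth of the reset hole of the incubator with the green lamp, level with the top of its grey strip (50 mm above the worktop): round, 18 mm across, straight down. Axes as the incubator's. The yellow button (16 mm across) lies in it, its top 22 mm below the mouth, and sinks 6 mm more when fully pressed.
- alarm_incubator_button (a joint): How far the yellow recessed button of the incubator with the red lamp is pressed, m: 0 is out, 0.006 fully down against a hard stop. A spring pushes it back up with about 1.6 N at first, 5 N fully down.
- ready_incubator_button (a joint): How far the yellow recessed button of the incubator with the green lamp is pressed, m: 0 is out, 0.006 fully down against a hard stop. A spring pushes it back up with about 1.6 N at first, 5 N fully down.
- dappen_1: Small glass dish, loose, 37 mm across, 26 mm high, origin at the centre of its underside. To be left alone.
- indicator_tape: Roll of tape lying flat, loose, 69 mm across, 20 mm high, origin at the centre of its underside. To be left alone.
- marker_red: White marker with a red cap lying flat, loose, 138 mm long (along its x), 12 mm thick, origin at the centre of its underside. To be left alone.
Mind the look-alikes: they are no part of the job. Of the things that look like the part that bears pen_center, the smaller one is meant.

How it is judged:
On the way, in this order (a step that is already met when the one before it is completed fails the run):
1. the gripper holds the pen clear of its stand (height (world z) of pen_tip above 0.05 m and contact force between the fingers and ball_pen above 1 N), for 0.2 s.
2. the pen, reaching down through the hole, holds the button down (value of joint alarm_incubator_button above 0.0045 m and contact force between ball_pen and alarm_incubator_button above 1 N and contact force between the fingers and ball_pen above 1 N and horizontal distance between pen_tip and alarm_incubator_port below 0.009 m and z of pen_tip in the frame of alarm_incubator_port below -0.02 m and angle between the x axis of pen_center and the z axis of alarm_incubator_port, either way round below 0.3 rad), for 0.2 s.
At the end, for the whole second after the job is handed in: The pen, gripped and within 0.3 rad of upright, its end 20 mm or more down the hole (9 mm of its axis), holds the red-lamp incubator's button down 4.5 of 6 mm or more with over 1 N; the other button is out; dish, tape and marker lie within 30 mm of where they began (all of step 2 and contact force between the fingers and alarm_incubator_button below 0.5 N and value of joint ready_incubator_button below 0.002 m and distance of each of dappen_1, indicator_tape, marker_red from where it was at the start of the episode below 0.03 m); the arm keeps its last pose, push and grip.
It fails at once if the button of the incubator with the green lamp is pressed (value of joint ready_incubator_button above 0.002 m).
It fails at once if the glass dish is pushed out of its place (more than 30 mm) (distance of dappen_1 from where it was at the start of the episode above 0.03 m).
It fails at once if the tape roll is pushed out of its place (more than 30 mm) (distance of indicator_tape from where it was at the start of the episode above 0.03 m).
It fails at once if the red marker is pushed out of its place (more than 30 mm) (distance of marker_red from where it was at the start of the episode above 0.03 m).
It also fails if it takes over 40 s, if anything falls off the work surface, if the arm or the gripper's body presses on something with over 40 N, if the wrist force passes 120 N, or if a joint passes its speed limit or range.

## Working session

There is one attempt and no reset: what is moved stays moved. The work goes in short steps, Python scripts to look and compute and a tool call to move; the robot and the scene stay as the last step left them, time stands still between calls to the robot, and variables do not carry over. Pictures are saved under pics/ and viewed, at most 10 in all, crops included, and the job is handed in when it is done.

Besides the shell and the picture viewer there is one more tool, called after "Request:" by a JSON object that holds its "op" and its "data". play_rows: Moves the arm, as the interface text tells. Its arguments: {"type":"object","properties":{"plan":{"type":"string"},"squeeze":{"type":"number"}},"required":["plan"]}

```bash
mkdir -p pics
python3 - <<'E'
from bench import *
import cv2
for n in("scene","top"):
    f=grab_frame(n);cv2.imwrite(f"pics/{n}0.png",f["image"]);print(n,f["camera_matrix"],f["D"],f["extrinsics"])
s=sense();print(s["tcp_pos"],s["orientation"],s["opening"],s["clock"])
E
```

```text
scene [[401.73801272   0.         319.48263634]
 [  0.         401.73801272 199.95265678]
 [  0.           0.           1.        ]] [-0.04615429  0.          0.          0.          0.        ] [[ 6.70045945e-01 -4.55543417e-01  5.86104621e-01  6.30573159e-02]
 [-7.42319558e-01 -4.11537588e-01  5.28770733e-01 -4.75779063e-01]
 [ 3.26055579e-04 -7.89377608e-01 -6.13907880e-01  6.20759710e-01]
 [ 0.00000000e+00  0.00000000e+00  0.00000000e+00  1.00000000e+00]]
top [[411.70867192   0.         317.21221114]
 [  0.         411.70867192 200.22329713]
 [  0.           0.           1.        ]] [-0.06677922  0.          0.          0.          0.        ] [[ 0.01999297 -0.99357607  0.11138618  0.45833139]
 [-0.99977953 -0.02058305 -0.00415016 -0.01108123]
 [ 0.00641616 -0.11127865 -0.99376853  1.03833805]
 [ 0.          0.          0.          1.        ]]
[ 0.22338028 -0.5832205   0.18204981] [ 9.83320097e-01  1.81882452e-01 -1.20199743e-04 -5.88387585e-04] 0.09140346766931712 0.1
```

View pics/scene0.png

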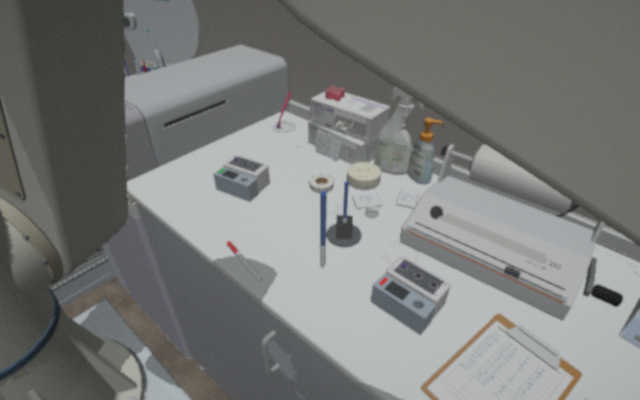

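View pics/top0.png

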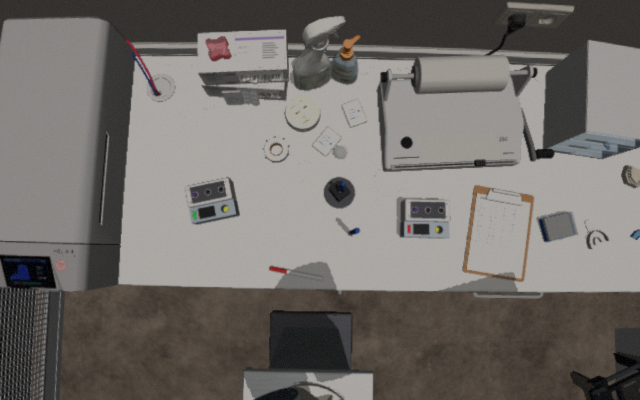

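Scene view: there are two blue upright things. A thin pen stands in the black stand (scene 346,195; top 340,187), and a thicker blue marker stands free (scene 323,220; top 350,230). The red and blue pens in the far cup (top 140,65) are also possible look-alikes. The thin pen in the black square stand fits the description. The red-lamp incubator is at top (425,218), with its yellow button near (438,230). I'll check this in one crop.

Run:
```python
import cv2,numpy as np
a=cv2.imread("pics/top0.png");b=cv2.imread("pics/scene0.png")
A=cv2.resize(a[165:245,310:460],None,fx=5,fy=5,interpolation=cv2.INTER_CUBIC)[:, :750]
B=cv2.resize(b[170:270,300:400],None,fx=3.9,fy=3.9,interpolation=cv2.INTER_CUBIC)
cv2.imwrite("pics/c1.png",A)
cv2.imwrite("pics/c2.png",B)
```

```text
(no output)
```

View pics/c1.png

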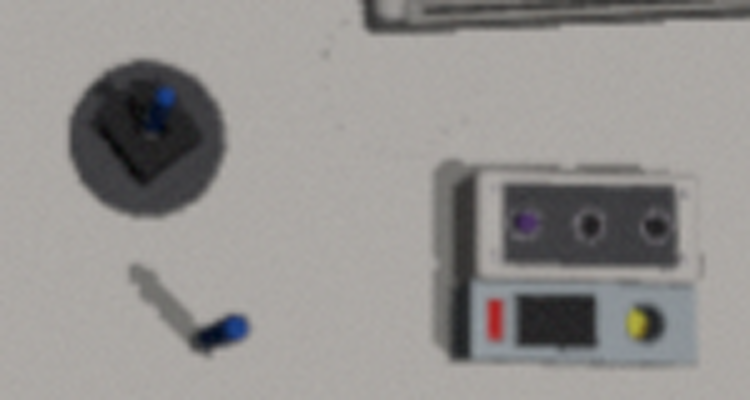

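View pics/c2.png

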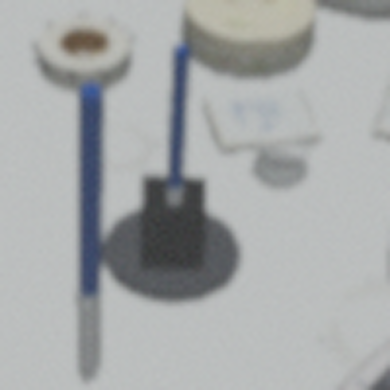

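The crops show the thin blue pen in the black square stand: its top is at top-view (342.8,184.4) and it enters the socket at (340.4,191). The thick marker stands free at (354,233). The red lamp is at about (409,229) and the reset hole at (439,229.4).

```bash
cat > h.py <<'E'
from bench import *
import cv2,numpy as np
def ray(f,uv):
    p=cv2.undistortPoints(np.array([[uv]],float),np.array(f["camera_matrix"]),np.array(f["D"]))[0,0]
    T=np.array(f["extrinsics"]);return T[:3,3],T[:3,:3]@np.array([p[0],p[1],1])
def onz(f,uv,z):
    o,d=ray(f,uv);return o+d*(z-o[2])/d[2]
def two(f,a,g,b):
    o,d=ray(f,a);p,e=ray(g,b);t=np.linalg.lstsq(np.c_[d,-e],p-o,rcond=None)[0]
    return (o+d*t[0]+p+e*t[1])/2,np.linalg.norm(o+d*t[0]-p-e*t[1])
def proj(f,P):
    T=np.linalg.inv(np.array(f["extrinsics"]));r=cv2.Rodrigues(T[:3,:3])[0]
    return cv2.projectPoints(np.array([P],float),r,T[:3,3],np.array(f["camera_matrix"]),np.array(f["D"]))[0][0,0]
E
python3 - <<'E'
from h import *
t=grab_frame("top");s=grab_frame("scene")
C=lambda x,y:(310+(x+.5)/5-.5,165+(y+.5)/5-.5)
S=lambda x,y:(300+(x+.5)/3.9-.5,170+(y+.5)/3.9-.5)
print("pen top z",onz(t,C(164,96),.148),onz(s,S(181,47),.148),two(t,C(164,96),s,S(181,48)))
print("pen mouth",onz(t,C(152,133),.045),onz(s,S(175,190),.045))
print("stand corners",[onz(t,C(*c),.045).round(4) for c in((203,135),(145,186),(95,128),(145,82))])
print("foot centre",onz(t,C(147,139),.006))
print("port",onz(t,C(645,322),.05))
print("strip L/R",[onz(t,C(*c),.05).round(4) for c in((471,285),(695,285),(471,360),(695,362))], "lamp",onz(t,C(495,321),.05))
print("marker top/bot",two(t,C(236,327),s,S(90,90)),onz(t,C(203,342),0),onz(s,S(90,375),0))
print("dish",onz(s,(372,211),.013),onz(t,(340,152),.013))
st=sense();print(st["tcp_pos"],st["orientation"],st["joints"])
E
```

```text
pen top z [ 0.5954094  -0.06916476  0.148     ] [ 0.59566386 -0.06809585  0.148     ] (array([ 0.59516492, -0.06892008,  0.14807058]), np.float64(0.000662179017754505))
pen mouth [ 0.59292584 -0.07027125  0.045     ] [ 0.60067747 -0.06507955  0.045     ]
stand corners [array([ 0.5925, -0.0951,  0.045 ]), array([ 0.5669, -0.0672,  0.045 ]), array([ 0.5948, -0.0425,  0.045 ]), array([ 0.618 , -0.0665,  0.045 ])]
foot centre [ 0.59509461 -0.07010567  0.006     ]
port [ 0.50522974 -0.30986231  0.05      ]
strip L/R [array([ 0.5216, -0.2251,  0.05  ]), array([ 0.5236, -0.3346,  0.05  ]), array([ 0.4855, -0.225 ,  0.05  ]), array([ 0.4863, -0.3342,  0.05  ])] lamp [ 0.50440776 -0.23671552  0.05      ]
marker top/bot (array([ 0.49281863, -0.09673261,  0.19159957]), np.float64(0.0014192886794588977)) [ 0.49337567 -0.10015314  0.        ] [ 0.49454659 -0.09560728  0.        ]
dish [ 0.69533582 -0.07385928  0.013     ] [ 0.69783887 -0.0708382   0.013     ]
[ 0.22345939 -0.58334687  0.18225635] [ 9.83315866e-01  1.81905852e-01 -8.00123648e-05 -4.03467364e-04] [-1.20736772e+00  3.53387172e-01  1.63383119e+00 -1.37279250e-05
  1.15519685e+00 -2.41446215e-03]
```

Request:
{"op": "play_rows", "data": {"plan": "0 0 0 0 0 -5 0;0 0 0 0 0 -9 0;0 0 0 5 -3 -9 0;0 0 -10 53 -34.7 -9 0;0 0 -21 53 -34.7 -9 0;0 0 -21 53 -34.7 -9 0;0 0 -21 53 -34.7 -9 0;0 0 -21 53 -34.7 -9 0;0 0 -21 53 -34.7 -9 0;0 0 -21 53 -34.7 -9 0;0 0 -21 53 -34.7 -9 0;0 0 -21 53 -34.7 -9 0;0 0 -21 53 -34.7 -9 0;0 0 -21 53 -34.7 -9 0;0 0 -21 53 -34.7 -9 0;0 0 -21 53 -34.7 -9 0;0 0 -21 53 -34.7 -9 0;0 0 -21 53 -34.7 -9 0;0 0 -21 53 -34.7 -9 0;0 0 -21 53 -34.7 -9 0", "squeeze": 25}}

```text
clock: 2.2
tcp_pos: [0.5939, -0.0711, 0.2729]
orientation: [0.934, 0.357, 0.0, 0.0]
wrist_force: [-0.8, -0.9, 0.1]
opening: 0.0463
grasp_force: 0.0
```

Run:
```python
from h import *
from scipy.spatial.transform import Rotation as R
s=sense();p=s["tcp_pos"];M=R.from_quat(s["orientation"]).as_matrix();print(p,M.round(3),s["opening"],s["clock"])
print("to pen, tool axes",M.T@(np.array([.595,-.0692,.086])-p))
f=grab_frame("scene");cv2.imwrite("pics/s1.png",cv2.resize(f["image"][60:300,220:460],None,fx=2.4,fy=2.4))
```

```text
[ 0.59393939 -0.07111148  0.27293814] [[ 0.745  0.667  0.   ]
 [ 0.667 -0.745 -0.   ]
 [ 0.     0.    -1.   ]] 0.04629978312150963 2.2
to pen, tool axes [ 0.00204694 -0.000773    0.18693812]
```

View pics/s1.png

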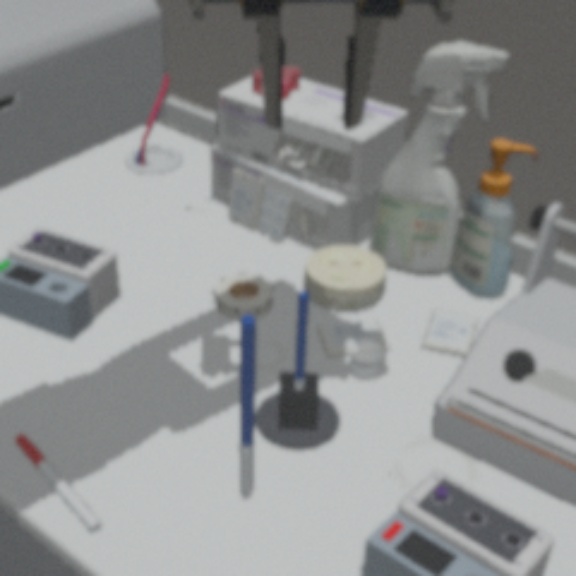

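The fingertips, at crop (272,125) and (352,125), straddle the line above the pen top at (303,297). The thick marker at (248,320) is in front and clear. Next I'll descend and close.

Request:
{"op": "play_rows", "data": {"plan": "0 0 0 0.2 0 4 0;0 0 0 0.2 0 8 0;0 0 0 0.2 0 11 0;0 0 0 0.2 0 14 0;0 0 0 0.2 0 16.5 0;0 0 0 0.2 0 18.7 0;0 0 0 0.2 0 18.7 0;0 0 0 0.2 0 18.7 -1;0 0 0 0.2 0 18.7 -1;0 0 0 0.2 0 18.7 -1;0 0 0 0.2 0 18.7 -1;0 0 0 0.2 0 18.7 -1;0 0 0 0.2 0 18.7 -1;0 0 0 0.2 0 18.7 -1;0 0 0 0.2 0 18.7 -1", "squeeze": 25}}

```text
clock: 3.75
tcp_pos: [0.5964, -0.0687, 0.0863]
orientation: [0.934, 0.358, 0.0, 0.0]
wrist_force: [-0.5, 0.4, 6.6]
opening: 0.0087
grasp_force: 25.0
```

Request:
{"op": "play_rows", "data": {"plan": "0 0 0 0 0 -1 -1;0 0 0 0 0 -2 -1;0 0 0 0 0 -3 -1;0 0 0 0 0 -4 -1;0 0 0 0 0 -6 -1;0 0 0 0 0 -8 -1;0 0 0 0 0 -10 -1;0 0 0 0 0 -10 -1;0 0 0 0 0 -10 -1;0 0 0 0 0 -10 -1"}}

```text
clock: 4.75
tcp_pos: [0.5951, -0.0686, 0.1847]
orientation: [0.934, 0.358, -0.001, -0.0]
wrist_force: [0.2, -0.6, -0.5]
opening: 0.0086
grasp_force: 25.0
```

Run:
```python
from h import *
from scipy.spatial.transform import Rotation as R
s=sense();p=s["tcp_pos"];M=R.from_quat(s["orientation"]).as_matrix();print(p,s["opening"],s["grasp_force"],s["wrist_force"])
print("to port, tool axes",M.T@(np.array([.5052,-.3099,p[2]])-p))
```

```text
[ 0.59510241 -0.06862817  0.18465476] 0.008563890896853502 24.99991625547409 [ 0.17687888 -0.59569808 -0.54565091]
to port, tool axes [-2.28165420e-01  1.19310814e-01  9.62511703e-05]
```

Request:
{"op": "play_rows", "data": {"plan": "0 0 0 -3 1.5 0 -1;0 0 0 -7 3.6 0 -1;0 0 0 -11 5.7 0 -1;0 0 0 -15 7.8 0 -1;0 0 0 -19 9.9 0 -1;0 0 0 -21.5 11.3 0 -1;0 0 0 -22.8 11.9 0 -1;0 0 0 -22.8 11.9 0 -1;0 0 0 -22.8 11.9 0 -1;0 0 0 -22.8 11.9 2 -1;0 0 0 -22.8 11.9 2.5 -1;0 0 0 -22.8 11.9 2.5 -1;0 0 0 -22.8 11.9 2.5 -1"}}

```text
clock: 6.05
tcp_pos: [0.5064, -0.3089, 0.161]
orientation: [0.934, 0.359, 0.0, -0.0]
wrist_force: [0.6, -0.2, -0.7]
opening: 0.0085
grasp_force: 25.0
```

Run:
```python
from h import *
s=sense();p=s["tcp_pos"];print(p,s["grasp_force"])
f=grab_frame("scene");t=grab_frame("top")
print("expected tip,port px",proj(f,[p[0],p[1],p[2]-.080]),proj(f,[.5052,-.3099,.05]))
cv2.imwrite("pics/s2.png",cv2.resize(f["image"][200:340,340:480],None,fx=4,fy=4,interpolation=cv2.INTER_CUBIC))
```

```text
[ 0.50637122 -0.30893707  0.16101228] 24.999873340129852
expected tip,port px [421.23430113 291.37677149] [418.53116852 303.54295761]
```

View pics/s2.png

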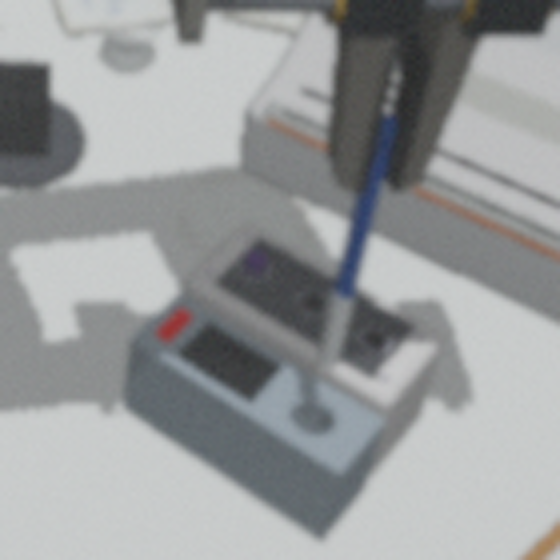

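The hole is at scene (418.6,303.6), as predicted. The pen tip is at about (422,292) against the expected (421,291), and the pen is upright. I'll make a small correction and insert.

Request:
{"op": "play_rows", "data": {"plan": "0 0 0 -0.15 0 0 -1;0 0 0 -0.15 0 1.5 -1;0 0 0 -0.15 0 2.5 -1;0 0 0 -0.15 0 3.2 -1;0 0 0 -0.15 0 3.9 -1;0 0 0 -0.15 0 4.5 -1;0 0 0 -0.15 0 4.5 -1;0 0 0 -0.15 0 4.5 -1;0 0 0 -0.15 0 4.5 -1"}}

```text
clock: 7.05
tcp_pos: [0.505, -0.3108, 0.116]
orientation: [0.934, 0.358, 0.0, 0.0]
wrist_force: [0.0, 0.7, -0.5]
opening: 0.0086
grasp_force: 25.0
```

Run:
```python
from h import *
s=sense();p=s["tcp_pos"];print(p,s["grasp_force"],s["wrist_force"],s["moment"])
f=grab_frame("scene")
cv2.imwrite("pics/s3.png",cv2.resize(f["image"][220:340,350:470],None,fx=4.6,fy=4.6,interpolation=cv2.INTER_CUBIC))
```

```text
[ 0.50499679 -0.31078865  0.11604906] 24.999824166297913 [ 0.01648048  0.7378978  -0.46060789] [-0.02818895  0.00731289  0.05815723]
```

View pics/s3.png

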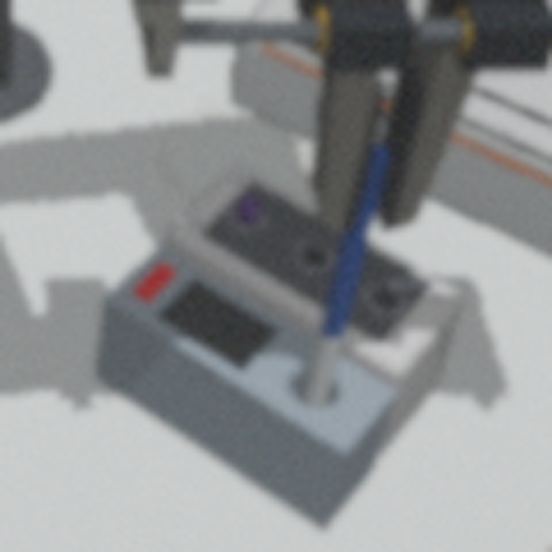

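The pen end is inside the hole, at crop (318,395) with the hole centre at about (315,385), and there's no contact force. Now I'll press.

Request:
{"op": "play_rows", "data": {"plan": "0 0 0 0 0 0.4 -1;0 0 0 0 0 0.8 -1;0 0 0 0 0 1.0 -1;0 0 0 0 0 1.2 -1;0 0 0 0 0 1.3 -1;0 0 0 0 0 1.4 -1;0 0 0 0 0 1.4 -1;0 0 0 0 0 1.4 -1;0 0 0 0 0 1.4 -1", "squeeze": 35}}

```text
clock: 8.0
tcp_pos: [0.5051, -0.3108, 0.1023]
orientation: [0.934, 0.358, 0.0, 0.0]
wrist_force: [-0.5, 0.8, 6.9]
opening: 0.0086
grasp_force: 35.0
```

Request:
{"op": "play_rows", "data": {"plan": "0 0 0 0 0 0.1 -1;0 0 0 0 0 0.2 -1;0 0 0 0 0 0.2 -1;0 0 0 0 0 0.2 -1;0 0 0 0 0 0.2 -1"}}

```text
clock: 8.5
tcp_pos: [0.5059, -0.3113, 0.102]
orientation: [0.934, 0.358, 0.001, 0.001]
wrist_force: [-2.2, 1.6, 20.3]
opening: 0.0088
grasp_force: 35.1
```

Run:
```python
from h import *
s=sense();print(s["tcp_pos"],s["grasp_force"],s["wrist_force"],s["moment"])
f=grab_frame("scene");s=sense();print(s["tcp_pos"],s["wrist_force"])
cv2.imwrite("pics/s4.png",cv2.resize(f["image"][220:340,350:470],None,fx=4.6,fy=4.6,interpolation=cv2.INTER_CUBIC))
```

```text
[ 0.50586609 -0.31129923  0.10198224] 35.07127583026886 [-2.21046396  1.58513495 20.30873892] [ 0.48245137  0.77761355 -0.00742013]
[ 0.50585567 -0.31127132  0.10197528] [-2.42262854  1.34281968 20.22872005]
```

View pics/s4.png

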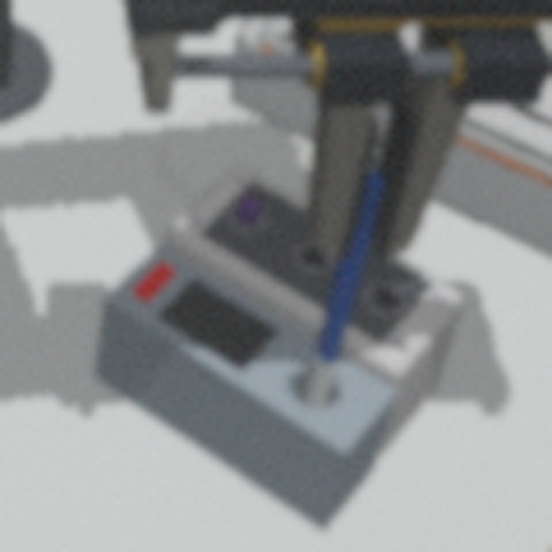

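The pen is upright in the hole. The force rose from 7 to 20 N with the TCP stopped at 0.102 m, the height I worked out for the button fully down, so it's against its hard stop.

```bash
python3 -c "
from bench import *
print(hand_in())"
```

```text
the job is handed in; nothing more can be done
None
```

The job is handed in: the gripper holds the blue pen upright in the red-lamp incubator's reset hole, with the button pressed to its hard stop (about 20 N at the wrist); `hand_in()` gave no verdict, and I did not re-check the dish, tape and marker positions at the end.

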